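# Slide the steel bottle into the bay of the bamboo phone stand

### The job

Push the steel bottle across the side table into the open bay of the bamboo phone stand until it rests against the bay's back wall. Push it with the fingers low on its body, in its lower half, so that it slides upright the whole way: do not tip, pinch or lift it. Leave the planter, the coasters and the mouse where they are, and finish clear of everything.

Things in the scene. Friction and masses are not known exactly. Their poses are not given: they have to be found in the camera images.
- bottle: Closed stainless steel bottle, loose, upright: 72 mm in diameter up to 175 mm, then a shoulder to a black twist cap 51 mm wide; 250 mm tall in all, 0.28 to 0.56 kg. Origin at the centre of its underside, z up; its yaw does not matter. Pushed at 15 to 35 mm height it slides; pushed high it topples.
- stand: Bamboo phone stand with a floorless bottle bay, fixed; its yaw varies. Origin on the table, at the bottle's axis when home. Its x axis is level and points from the bay's mouth to its back wall. Back wall face at x = +36 mm; side walls 40 mm high, 10 thick, inner faces at y = +-45, from x = -15 to +36. Behind: block 110 wide, 40 high, to x = +110, with a sloping phone rest 160 high.
- bay_mouth (a point): Point on the table at the middle of the bay's open mouth, 15 mm before the stand's origin; the mouth is 90 mm wide. When the bottle is home its rear half still stands outside the mouth.
- planter: Empty white ceramic planter, 110 mm in diameter, 105 mm tall, loose; to be left alone. Origin at the centre of its underside.
- coaster_a: Lower of two pale acrylic coasters lying one on the other, each 96 mm in diameter and 5 mm thick, loose; to be left alone. Origin at the centre of its underside.
- coaster_b: Upper of the two pale acrylic coasters; to be left alone. Origin at the centre of its underside.
- mouse: Grey plastic computer mouse, 108 mm long (its x), 62 mm wide, 35 mm high, loose; to be left alone. Origin at the centre of its underside.
Things that resemble listed ones, but are neither listed nor needed, are in the scene too. Of the things that look like the bottle, the middle-sized one is meant.

How it is judged:
At the end, for the whole second after the job is handed in: The bottle stands upright (within 0.05 rad) and still on the table inside the bay, its side within 10 mm of the bay's back wall; planter, both coasters and mouse are within 15 mm of where they were (x of bottle in the frame of stand between -0.01 and 0.01 m and y of bottle in the frame of stand between -0.018 and 0.018 m and angle between bottle's own z axis and vertical below 0.05 rad and height (world z) of bottle below 0.006 m and linear speed of bottle below 0.02 m/s and distance of each of planter, coaster_a, coaster_b, mouse from where it was at the start of the episode below 0.015 m); the robot touches nothing.
It fails at once if the bottle is tipped by more than 0.26 rad (15 degrees) (angle between bottle's own z axis and vertical above 0.26 rad).
It fails at once if the bottle is lifted or carried (its underside's centre more than 12 mm above the table) (height (world z) of bottle above 0.012 m).
It fails at once if the bottle is pushed high, with the fingers above half its height (grasp point above 130 mm) (contact force between the fingers and bottle above 0.5 N and height (world z) of the grasp point above 0.13 m).
It fails at once if the bottle is pinched between the fingers (grasp point within 18 mm of its axis while the fingers press it) (contact force between the fingers and bottle above 0.5 N and horizontal distance between the grasp point and bottle below 0.018 m).
It fails at once if the planter, a coaster or the mouse is moved more than 15 mm (distance of any of planter, coaster_a, coaster_b, mouse from where it was at the start of the episode above 0.015 m).
It also fails if it takes over 72 s, if anything falls off the work surface, if the arm or the gripper's body presses on something with over 40 N, if the wrist force passes 120 N, or if a joint passes its speed limit or range.

### The arm

A 7-joint arm with a two-finger parallel gripper is mounted at the origin on the work surface. World frame = base frame: x ahead of the robot, y to its left, z up, the work surface at z = 0. Lengths are in m, angles in rad, forces in N, time in s.
With the tool pointing down it reaches from about 0.4 to 0.85 m from the base axis. Payload 4.5 kg.
Tool frame: the origin (TCP) lies on the centre line of the jaws, within the pads' length; the fingertips stand 11 mm ahead of it and the grasp point (between the pads) lies 8 mm behind it; z points along the fingers, y is the line along which they close (so a half turn about z gives the same grasp; the last joint's range is limited). The gripper opens to 88 mm and grips with 3 to 60 N. Pads are 18 mm wide; open, the fingers measure 123 mm over their backs; the gripper's body (75 mm by 187 mm) begins 45 mm behind the grasp point.
Start: joints at [1.323, 0.689, -0.195, 1.565, 0.157, 0.902, -0.215], TCP at [0.174, -0.6, 0.25] pointing down, gripper open.
Joint ranges: [-3.01, 3.01], [-0.46, 2.08], [-1.47, 1.51], [0.13, 2.56], [-1, 4.14], [0.04, 2.09], [-2.66, 2.66]. Speed limits (rad/s): [2.57, 2.57, 3.14, 3.14, 3.14, 3.14, 3.14].

### API

Orientations are given as a unit quaternion [x, y, z, w].
In Python, from plant import * gives the robot as it stands. The module is installed in compiled form; this text tells all that it offers.
- The arm moves only by the tool send_rows, never from a script. Its argument "motion" is a list of rows, each an object of numbers: "x", "y", "z": the shift along the tool's x, y, z in cm; "rx", "ry", "rz": the turn, a rotation vector about the tool's x, y, z in rad; "jaw": the finger opening in cm, from 0 to 8.81. In form: [{"x": .., "y": .., "z": .., "rx": .., "ry": .., "rz": .., "jaw": ..}, ...]. A call has exactly 5 rows; each row shifts and turns the commanded pose from where the row before left it, along the tool's axes as they then stand; what a row does not reach is not made up. A row lasts 1/10 s, in which the tool goes at most 50 mm and 8.59 degrees, less where a joint would pass 70% of its speed; a pose out of reach is approached as far as the arm can. A call is refused whole if a number of a shift passes 5 or a number of a turn 0.15, either way. A call with a gripper value outside its range is refused whole. The fingers move at their own pace and stop on an object; "grip_force" is the grip in N (left out, the last holds). Time passes only in rows, so rows that do not move let the fingers close, or fill a call up. It gives the time, the measured TCP pose, the force, the opening and the grip force at its end, in the units of the state.
- get_state(): the state, without advancing time (a new reading comes with each control period).
- snapshot(name): name is "scene" or "top" or "wrist"; returns a dict with "img" (384x512x3 uint8, red, green, blue), "vertical_fov" (degrees; the focal length in pixels is half the picture's height over the tangent of half this angle, whatever the lens; pixels are square), "cx", "cy" (the principal point, pixels), "extrinsics" (4x4, takes a point from camera to world coordinates). Camera axes: x right, y up, looking along -z (the intrinsics and any distortion apply to the point x, -y, -z); pixel columns grow to the right and rows downward; lengths in m; the calibration is good to about 2 mm. A picture is of the moment at which its call begins. There is no depth.
- finish_job(): hands the job in; it is judged then, once.
The state is a dict: "clock": time; "q": joint angles; "qd": joint speeds; "joint_torque": joint torques, N m; "tool_pos": TCP position; "eef_rot": TCP orientation; "contact_force": force on the tool from outside, world axes, zero at the start; "moment": the same for the moment, N m; "opening": opening from 0.0 (shut) to 1.0 (fully open); "finger_force": force on a finger pad.
Only numpy, scipy, OpenCV 4.12 (cv2) and the standard library are available. Lean on these libraries where they do the work, as an engineer would, in place of code of your own. Each camera call takes 0.05 s, during which the arm holds its last target. There are 200 camera calls.

## Working session

There is one attempt and no reset: what is moved stays moved. The work goes in short steps, Python scripts to look and compute and a tool call to move; the robot and the scene stay as the last step left them, time stands still between calls to the robot, and variables do not carry over. Pictures are saved under pics/ and viewed, at most 12 in all, crops included, and the job is handed in when it is done.

Besides the shell and the picture viewer there is one more tool, called as a command line: name --argument value ..., lists and objects as JSON in quotes. send_rows: Moves the arm, as the interface text tells. Its arguments: {"type":"object","properties":{"motion":{"type":"array"},"grip_force":{"type":"number"}},"required":["motion"]}

```bash
mkdir -p pics
cat > h.py <<'E'
import numpy as np, cv2
from plant import *
def save(s,n): cv2.imwrite('pics/'+n, s['img'][:,:,::-1])
def ray(s,u,v):
    f=s['img'].shape[0]/2/np.tan(np.radians(s['vertical_fov'])/2)
    E=np.array(s['extrinsics']); d=E[:3,:3]@np.array([(u-s['cx'])/f,-(v-s['cy'])/f,-1]); return E[:3,3],d
def at(s,u,v,z):
    o,d=ray(s,u,v); return (o+d*(z-o[2])/d[2])[:3]
def proj(s,p):
    f=s['img'].shape[0]/2/np.tan(np.radians(s['vertical_fov'])/2)
    E=np.array(s['extrinsics']); c=E[:3,:3].T@(np.array(p)-E[:3,3]); return s['cx']+f*c[0]/-c[2], s['cy']-f*c[1]/-c[2]
E
python3 - <<'E'
from h import *
import pickle
for n in ('scene','top'):
    s=snapshot(n); save(s,n+'0.png'); print({k:v for k,v in s.items() if k!='img'})
    pickle.dump(s,open(n+'0.pkl','wb'))
print(get_state())
E
```

```text
{'vertical_fov': 42.37250517965495, 'cx': 259.0965955986983, 'cy': 191.63880219377995, 'extrinsics': array([[ 0.81355864, -0.46578869,  0.34808511,  0.92100062],
       [ 0.5813748 ,  0.64002721, -0.50236292, -0.59239712],
       [ 0.01121102,  0.61106961,  0.79149747,  0.83427295],
       [ 0.        ,  0.        ,  0.        ,  1.        ]])}
{'vertical_fov': 56.011694189451035, 'cx': 250.34265022673324, 'cy': 190.7962136605606, 'extrinsics': array([[ 0.01137914,  0.98887557, -0.14830922,  0.41271269],
       [-0.99991317,  0.01026718, -0.00826105, -0.08083214],
       [-0.00664644,  0.14839035,  0.98890653,  1.01398932],
       [ 0.        ,  0.        ,  0.        ,  1.        ]])}
{'clock': 0.1, 'q': array([ 1.32280322,  0.68990988, -0.19452089,  1.56621057,  0.15729999,
        0.90254396, -0.21510202]), 'qd': array([ 0.00040714, -0.00308733, -0.0004719 , -0.00301384,  0.00070883,
        0.00136545, -0.00020242]), 'joint_torque': array([-2.25638651e-03, -5.28497958e+01, -1.27119776e+00, -1.53836524e+01,
       -5.25782187e-02,  2.02651761e-03,  6.86344924e-05]), 'tool_pos': array([ 0.17360346, -0.59983233,  0.24899202]), 'eef_rot': array([ 9.90085134e-01,  1.40466084e-01, -1.80174397e-04, -8.20775926e-04]), 'contact_force': array([-0.25374201,  0.42604974, -0.43305243]), 'moment': array([-0.01498299,  0.01202207, -0.01567713]), 'finger_force': 0.0, 'opening': 0.9981336853811582}
```

View pics/top0.png

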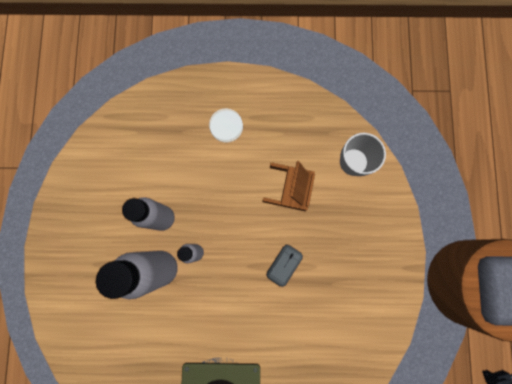

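View pics/scene0.png

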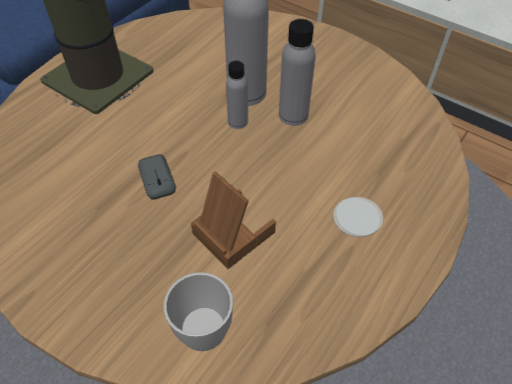

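The top view shows the middle bottle's cap at about (135,210) with its base near (163,217). The stand is around (290,187) with its mouth facing left, the planter is at (363,154), the coasters at (226,125) and the mouse at (285,265). I'll enlarge the stand next.

Run:
```python
from h import *
import pickle
s=pickle.load(open('top0.pkl','rb')); c=pickle.load(open('scene0.pkl','rb'))
a=cv2.resize(s['img'][150:222,250:330],None,fx=5,fy=5,interpolation=cv2.INTER_CUBIC)
b=cv2.resize(c['img'][165:270,180:285],None,fx=3.6,fy=3.6,interpolation=cv2.INTER_CUBIC)
o=np.zeros((380,400+380,3),np.uint8);o[:360,:400]=a;o[:378,400:778]=b[:378]
cv2.imwrite('pics/st.png',o[:,:,::-1])
for n,t,box in (('top',s,(120,190,190,235)),('scene',c,(280,15,325,60))):
    x0,y0,x1,y1=box; g=t['img'][y0:y1,x0:x1].max(2)<40
    k,l,st,ce=cv2.connectedComponentsWithStats(g.astype(np.uint8)); i=1+st[1:,4].argmax()
    u,v=ce[i]+[x0,y0]; print(n,st[i],u,v,[at(t,u,v,z).round(4) for z in(.22,.235,.25)])
for name,(u,v),z in(('planter',(363,154),.105),('coast',(226,125),.01),('mouse',(285,265),.02),('small cap',(185,254),.12),('bigcap',(118,280),.33)): print(name,at(s,u,v,z).round(3))
```

```text
top [  3   9  26  23 445] 135.3370786516854 209.94157303370787 [array([0.4863, 0.1796, 0.22  ]), array([0.485 , 0.1747, 0.235 ]), array([0.4836, 0.1698, 0.25  ])]
scene [  9   5  24  27 564] 300.3918439716312 32.98581560283688 [array([0.4775, 0.1881, 0.22  ]), array([0.4884, 0.169 , 0.235 ]), array([0.4992, 0.15  , 0.25  ])]
planter [ 0.648 -0.363  0.105]
coast [0.755 0.    0.01 ]
mouse [ 0.36  -0.168  0.02 ]
small cap [0.389 0.084 0.12 ]
bigcap [0.346 0.168 0.33 ]
```

View pics/st.png

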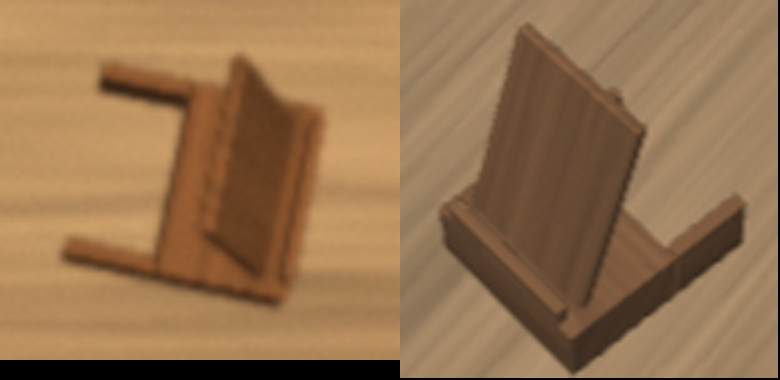

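Run:
```python
from h import *
import pickle
s=pickle.load(open('top0.pkl','rb')); c=pickle.load(open('scene0.pkl','rb'))
L=np.array([(-.015,.055),(-.015,.045),(-.015,-.045),(-.015,-.055),(.036,-.045),(.110,.055),(.110,-.055)])
P=np.array([(103,62),(100,79),(67,238),(62,257),(156,268),(323,108),(280,303)])
W=np.array([at(s,250+(x+.5)/5-.5,150+(y+.5)/5-.5,.04)[:2] for x,y in P])
def fit(L,W):
    a=L@[1,1j]; b=W@[1,1j]; r=((b-b.mean())*np.conj(a-a.mean())).sum(); r/=abs(r); o=b.mean()-r*a.mean()
    print('origin',o,'yaw',np.angle(r),'res',abs(b-o-r*a).round(4)); return o,r
o,r=fit(L,W)
# scene view: block back corners & wall-end top corners
P2=np.array([(568,325),(742,198)]); 
L2=np.array([(.110,.055),(-.015,.055)])
W2=np.array([at(c,180+(x-400+.5)/3.6-.5,165+(y+.5)/3.6-.5,.04)[:2] for x,y in P2]); fit(L2,W2)
B=.486+.172j
for t,n in((s,'t'),(c,'s')):
    print(n,[tuple(np.round(proj(t,(B.real,B.imag,z)),1)) for z in(0,.175,.25)])
print('bottle in stand frame',(B-o)*np.conj(r))
v=(o-.0-B); print('push dist',abs(v),'dir',np.angle(v))
# body edges along perpendicular rows in scene and top
g=c['img'][100,260:335].astype(int); print(c['img'][100,275:320].tolist()[::2])
```

```text
origin (0.58205262857331-0.12953239158313654j) yaw -1.7758018239047233 res [0.0009 0.0014 0.0017 0.001  0.005  0.0018 0.0037]
origin (0.5795875359420157-0.12620331843781152j) yaw -1.8016863836576382 res [0.0023 0.0023]
t [(np.float64(163.2), np.float64(217.6)), (np.float64(144.8), np.float64(212.0)), (np.float64(134.4), np.float64(208.8))]
s [(np.float64(292.7), np.float64(116.2)), (np.float64(298.0), np.float64(56.2)), (np.float64(300.8), np.float64(25.4))]
bottle in stand frame (-0.2756645849837798-0.155424989031393j)
push dist 0.31646151524267246 dir -1.2624107972789804
[[148, 122, 93], [153, 126, 96], [118, 103, 91], [94, 93, 95], [94, 93, 96], [97, 96, 99], [94, 93, 97], [96, 95, 99], [93, 92, 95], [93, 93, 95], [93, 92, 95], [90, 89, 91], [87, 86, 88], [88, 87, 90], [83, 83, 86], [78, 78, 80], [75, 74, 77], [83, 79, 78], [152, 125, 95], [145, 120, 91], [146, 120, 91], [152, 126, 95], [151, 124, 94]]
```

The bottle is at about (0.486, 0.172) and the stand at about (0.581, -0.129) with yaw about -1.78. I'll push in two legs with a constant finger cradle heading near -y. The tool leans back 45° so that the gripper body stays off the tall bottle.

send_rows --motion '[{"z":-2.2,"rz":-0.131,"jaw":5.2},{"z":-2.2,"rz":-0.131,"jaw":5.2},{"z":-2.2,"rz":-0.131,"jaw":5.2},{"z":-2.2,"rz":-0.131,"jaw":5.2},{"z":-2.2,"rz":-0.131,"jaw":5.2}]'

```text
schema error: expected keys x, y, z, rx, ry, rz, jaw
```

send_rows --motion '[{"z":-2.2,"rz":-0.131,"jaw":5.2},{"z":-2.2,"rz":-0.131,"jaw":5.2},{"z":-2.2,"rz":-0.131,"jaw":5.2},{"z":-2.2,"rz":-0.131,"jaw":5.2},{"z":-2.2,"rz":-0.131,"jaw":5.2}]'

```text
schema error: expected keys x, y, z, rx, ry, rz, jaw
```

send_rows --motion '[{"x":3.5,"y":3.5,"jaw":5.2},{"x":3.5,"y":3.5,"jaw":5.2},{"x":3.5,"y":3.5,"jaw":5.2},{"x":3.5,"y":3.5,"jaw":5.2},{"x":3.5,"y":3.5,"jaw":5.2}]'

```text
schema error: expected keys x, y, z, rx, ry, rz, jaw
```

send_rows --motion '[{"x":0,"y":0,"z":-2.2,"rx":0,"ry":0,"rz":-0.131,"jaw":5.2},{"x":0,"y":0,"z":-2.2,"rx":0,"ry":0,"rz":-0.131,"jaw":5.2},{"x":0,"y":0,"z":-2.2,"rx":0,"ry":0,"rz":-0.131,"jaw":5.2},{"x":0,"y":0,"z":-2.2,"rx":0,"ry":0,"rz":-0.131,"jaw":5.2},{"x":0,"y":0,"z":-2.2,"rx":0,"ry":0,"rz":-0.131,"jaw":5.2}]'

```text
clock: 0.6
tool_pos: [0.1736, -0.6, 0.3601]
eef_rot: [0.891, 0.454, -0.0, -0.001]
contact_force: [0.7, -1.1, -0.7]
opening: 0.598
finger_force: 0.0
```

send_rows --motion '[{"x":0,"y":0,"z":-2.2,"rx":0,"ry":0,"rz":-0.131,"jaw":5.2},{"x":0,"y":0,"z":-2.2,"rx":0,"ry":0,"rz":-0.131,"jaw":5.2},{"x":0,"y":0,"z":-2.2,"rx":0,"ry":0,"rz":-0.131,"jaw":5.2},{"x":0,"y":0,"z":-2.2,"rx":0,"ry":0,"rz":-0.131,"jaw":5.2},{"x":0,"y":0,"z":-2.2,"rx":0,"ry":0,"rz":-0.131,"jaw":5.2}]'

```text
clock: 1.1
tool_pos: [0.1735, -0.6001, 0.4701]
eef_rot: [0.698, 0.716, 0.0, -0.001]
contact_force: [-0.3, 0.5, -0.5]
opening: 0.587
finger_force: 0.0
```

send_rows --motion '[{"x":3,"y":3.5,"z":0,"rx":0,"ry":0,"rz":0,"jaw":5.2},{"x":3,"y":3.5,"z":0,"rx":0,"ry":0,"rz":0,"jaw":5.2},{"x":3,"y":3.5,"z":0,"rx":0,"ry":0,"rz":0,"jaw":5.2},{"x":3,"y":3.5,"z":0,"rx":0,"ry":0,"rz":0,"jaw":5.2},{"x":3,"y":3.5,"z":0,"rx":0,"ry":0,"rz":0,"jaw":5.2}]'

```text
clock: 1.6
tool_pos: [0.3464, -0.4453, 0.4694]
eef_rot: [0.7, 0.714, -0.0, -0.0]
contact_force: [-0.5, 0.1, 0.4]
opening: 0.591
finger_force: 0.0
```

send_rows --motion '[{"x":4,"y":2,"z":0,"rx":0,"ry":0,"rz":0,"jaw":5.2},{"x":4,"y":2,"z":0,"rx":0,"ry":0,"rz":0,"jaw":5.2},{"x":4,"y":2,"z":0,"rx":0,"ry":0,"rz":0,"jaw":5.2},{"x":4,"y":2,"z":0,"rx":0,"ry":0,"rz":0,"jaw":5.2},{"x":4,"y":2,"z":0,"rx":0,"ry":0,"rz":0,"jaw":5.2}]'

```text
clock: 2.1
tool_pos: [0.4416, -0.243, 0.4695]
eef_rot: [0.7, 0.714, -0.0, -0.0]
contact_force: [-0.4, -0.9, 0.1]
opening: 0.588
finger_force: 0.0
```

send_rows --motion '[{"x":4,"y":1,"z":0,"rx":0,"ry":0,"rz":0,"jaw":5.2},{"x":4,"y":1,"z":0,"rx":0,"ry":0,"rz":0,"jaw":5.2},{"x":4,"y":1,"z":0,"rx":0,"ry":0,"rz":0,"jaw":5.2},{"x":4,"y":1,"z":0,"rx":0,"ry":0,"rz":0,"jaw":5.2},{"x":4,"y":1,"z":0,"rx":0,"ry":0,"rz":0,"jaw":5.2}]'

```text
clock: 2.6
tool_pos: [0.487, -0.0422, 0.4694]
eef_rot: [0.7, 0.714, -0.0, -0.0]
contact_force: [0.9, 0.6, -0.5]
opening: 0.592
finger_force: 0.0
```

send_rows --motion '[{"x":4,"y":0,"z":0,"rx":0,"ry":0,"rz":0,"jaw":5.2},{"x":4,"y":0,"z":0,"rx":0,"ry":0,"rz":0,"jaw":5.2},{"x":4,"y":0,"z":0,"rx":0,"ry":0,"rz":0,"jaw":5.2},{"x":4,"y":0,"z":0,"rx":0,"ry":0,"rz":0,"jaw":5.2},{"x":4,"y":0,"z":0,"rx":0,"ry":0,"rz":0,"jaw":5.2}]'

```text
clock: 3.1
tool_pos: [0.4826, 0.1576, 0.4694]
eef_rot: [0.7, 0.714, -0.0, 0.0]
contact_force: [0.7, -0.2, -0.5]
opening: 0.591
finger_force: 0.0
```

send_rows --motion '[{"x":3,"y":0,"z":0,"rx":0,"ry":0,"rz":0,"jaw":5.2},{"x":3,"y":0,"z":0,"rx":0,"ry":0,"rz":0,"jaw":5.2},{"x":3,"y":0,"z":0,"rx":0,"ry":0,"rz":0,"jaw":5.2},{"x":3,"y":0,"z":0,"rx":0,"ry":0,"rz":0,"jaw":5.2},{"x":3,"y":0,"z":0,"rx":0,"ry":0,"rz":0,"jaw":5.2}]'

```text
clock: 3.6
tool_pos: [0.4797, 0.3072, 0.4692]
eef_rot: [0.7, 0.714, -0.001, 0.0]
contact_force: [-0.2, 0.1, 0.5]
opening: 0.587
finger_force: 0.0
```

send_rows --motion '[{"x":0,"y":0,"z":0,"rx":0,"ry":-0.131,"rz":0,"jaw":5.2},{"x":0,"y":0,"z":0,"rx":0,"ry":-0.131,"rz":0,"jaw":5.2},{"x":0,"y":0,"z":0,"rx":0,"ry":-0.131,"rz":0,"jaw":5.2},{"x":0,"y":0,"z":0,"rx":0,"ry":-0.131,"rz":0,"jaw":5.2},{"x":0,"y":0,"z":0,"rx":0,"ry":-0.131,"rz":0,"jaw":5.2}]'

```text
clock: 4.1
tool_pos: [0.4796, 0.3068, 0.4698]
eef_rot: [0.662, 0.676, -0.227, 0.232]
contact_force: [0.6, -0.5, -0.8]
opening: 0.591
finger_force: 0.0
```

Run:
```python
from h import *
import pickle
s=snapshot('scene'); t=snapshot('top'); w=snapshot('wrist'); st=get_state(); print(st['q'].round(2), st['tool_pos'],st['eef_rot'])
pickle.dump((s,t,w),open('p1.pkl','wb'))
o=np.hstack([s['img'],t['img']]); o=cv2.resize(o,(800,300),interpolation=cv2.INTER_AREA); cv2.imwrite('pics/p1.png',o[:,:,::-1])
```

```text
[-0.64  0.71 -0.55  1.09  0.66  2.01 -1.05] [0.47919376 0.30782513 0.46747979] [ 0.66095946  0.67786299 -0.22594636  0.22930896]
```

View pics/p1.png

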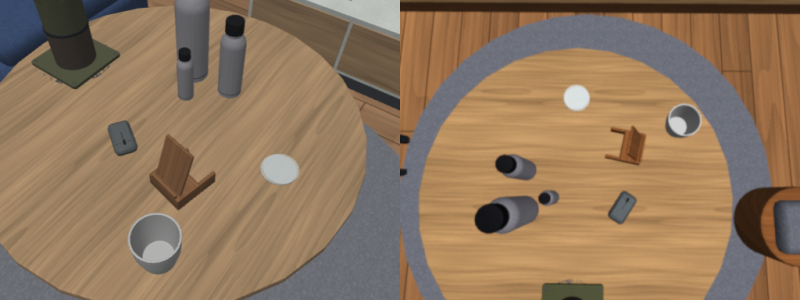

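The scene view shows everything undisturbed, with the middle bottle at about (232,60) in the left half. The arm is out of frame, behind the bottle. Joint 6 is near its limit, so I'll lower the tool and watch it.

send_rows --motion '[{"x":2.44,"y":0,"z":3.17,"rx":0,"ry":0,"rz":0,"jaw":5.2},{"x":2.44,"y":0,"z":3.17,"rx":0,"ry":0,"rz":0,"jaw":5.2},{"x":2.44,"y":0,"z":3.17,"rx":0,"ry":0,"rz":0,"jaw":5.2},{"x":2.44,"y":0,"z":3.17,"rx":0,"ry":0,"rz":0,"jaw":5.2},{"x":2.44,"y":0,"z":3.17,"rx":0,"ry":0,"rz":0,"jaw":5.2}]'

```text
clock: 4.75
tool_pos: [0.4809, 0.3052, 0.2696]
eef_rot: [0.665, 0.675, -0.223, 0.229]
contact_force: [-0.5, -0.6, 0.1]
opening: 0.594
finger_force: 0.0
```

send_rows --motion '[{"x":2.44,"y":0,"z":3.17,"rx":0,"ry":0,"rz":0,"jaw":5.2},{"x":2.44,"y":0,"z":3.17,"rx":0,"ry":0,"rz":0,"jaw":5.2},{"x":2.44,"y":0,"z":3.17,"rx":0,"ry":0,"rz":0,"jaw":5.2},{"x":2.44,"y":0,"z":3.17,"rx":0,"ry":0,"rz":0,"jaw":5.2},{"x":2.44,"y":0,"z":3.17,"rx":0,"ry":0,"rz":0,"jaw":5.2}]'

```text
clock: 5.25
tool_pos: [0.4814, 0.3059, 0.0695]
eef_rot: [0.665, 0.675, -0.223, 0.229]
contact_force: [0.3, 0.2, -0.1]
opening: 0.589
finger_force: 0.0
```

Run:
```python
from h import *
s=snapshot('scene'); t=snapshot('top'); w=snapshot('wrist'); st=get_state(); print(st['q'].round(2), st['tool_pos'],st['eef_rot'])
from scipy.spatial.transform import Rotation as R
print(R.from_quat(st['eef_rot']).as_matrix().round(3))
o=np.hstack([s['img'],t['img'],w['img']]); o=cv2.resize(o,(798,200),interpolation=cv2.INTER_AREA); cv2.imwrite('pics/p2.png',o[:,:,::-1])
```

```text
[-0.63  1.13 -0.5   1.46  0.8   1.38 -1.45] [0.48011367 0.30470233 0.06932447] [ 0.66322147  0.6755485  -0.22635671  0.22920329]
[[-0.015  1.     0.009]
 [ 0.792  0.018 -0.61 ]
 [-0.61  -0.002 -0.792]]
```

View pics/p2.png

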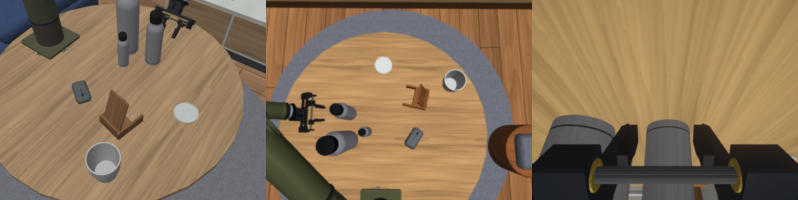

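The wrist view shows the bottle centred between the fingers at about (665,140), and the arm passes left of the tall bottle. I'll finish the tilt, go down and approach.

send_rows --motion '[{"x":0,"y":0.1,"z":0,"rx":0,"ry":-0.131,"rz":0,"jaw":5.2},{"x":1,"y":0.1,"z":1,"rx":0,"ry":0,"rz":0,"jaw":5.2},{"x":1,"y":0.1,"z":1,"rx":0,"ry":0,"rz":0,"jaw":5.2},{"x":1,"y":0.1,"z":1,"rx":0,"ry":0,"rz":0,"jaw":5.2},{"x":0,"y":0.1,"z":0,"rx":0,"ry":0,"rz":0,"jaw":5.2}]'

```text
clock: 5.9
tool_pos: [0.4848, 0.3051, 0.0259]
eef_rot: [0.646, 0.66, -0.269, 0.273]
contact_force: [-0.1, -0.7, 0.4]
opening: 0.589
finger_force: 0.0
```

send_rows --motion '[{"x":-1.1,"y":0,"z":1.1,"rx":0,"ry":0,"rz":0,"jaw":5.2},{"x":-1.1,"y":0,"z":1.1,"rx":0,"ry":0,"rz":0,"jaw":5.2},{"x":-1.1,"y":0,"z":1.1,"rx":0,"ry":0,"rz":0,"jaw":5.2},{"x":-1.1,"y":0,"z":1.1,"rx":0,"ry":0,"rz":0,"jaw":5.2},{"x":-1.1,"y":0,"z":1.1,"rx":0,"ry":0,"rz":0,"jaw":5.2}]'

```text
clock: 6.4
tool_pos: [0.4869, 0.228, 0.0279]
eef_rot: [0.647, 0.66, -0.267, 0.273]
contact_force: [0.6, 0.3, 0.6]
opening: 0.593
finger_force: 0.0
```

Run:
```python
from h import *
s=snapshot('scene'); t=snapshot('top'); st=get_state(); print(st['q'].round(2), st['tool_pos'])
from scipy.spatial.transform import Rotation as R
print(R.from_quat(st['eef_rot']).as_matrix().round(3))
o=np.hstack([s['img'][:200,150:410],t['img'][120:320,40:300]]); o=cv2.resize(o,None,fx=1.5,fy=1.5); cv2.imwrite('pics/p3.png',o[:,:,::-1])
```

```text
[-0.6   1.2  -0.42  1.54  0.88  1.36 -1.5 ] [0.48741664 0.22593031 0.02829035]
[[-0.012  1.     0.013]
 [ 0.705  0.018 -0.709]
 [-0.709  0.001 -0.705]]
```

View pics/p3.png

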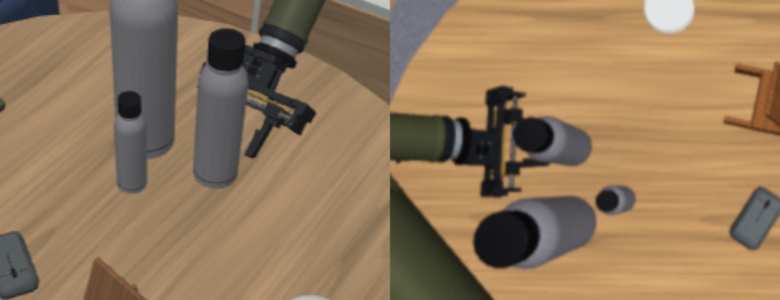

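send_rows --motion '[{"x":-0.4,"y":0,"z":0.9,"rx":0,"ry":0,"rz":0,"jaw":5.2},{"x":-0.4,"y":0,"z":0.4,"rx":0,"ry":0,"rz":0,"jaw":5.2},{"x":-0.4,"y":0,"z":0.4,"rx":0,"ry":0,"rz":0,"jaw":5.2},{"x":-0.4,"y":0,"z":0.4,"rx":0,"ry":0,"rz":0,"jaw":5.2},{"x":-0.4,"y":0.1,"z":0.4,"rx":0,"ry":0,"rz":0,"jaw":5.2}]'

```text
clock: 7.0
tool_pos: [0.488, 0.1978, 0.0235]
eef_rot: [0.646, 0.661, -0.267, 0.273]
contact_force: [-0.2, 1.9, -1.3]
opening: 0.59
finger_force: 1.3
```

send_rows --motion '[{"x":-0.63,"y":0.44,"z":0.63,"rx":0,"ry":0,"rz":0,"jaw":5.2},{"x":-0.63,"y":0.44,"z":0.63,"rx":0,"ry":0,"rz":0,"jaw":5.2},{"x":-0.63,"y":0.44,"z":0.63,"rx":0,"ry":0,"rz":0,"jaw":5.2},{"x":-0.63,"y":0.44,"z":0.63,"rx":0,"ry":0,"rz":0,"jaw":5.2},{"x":-0.63,"y":0.44,"z":0.63,"rx":0,"ry":0,"rz":0,"jaw":5.2}]'

```text
clock: 7.5
tool_pos: [0.5115, 0.152, 0.0237]
eef_rot: [0.646, 0.66, -0.268, 0.274]
contact_force: [-1.5, 2.4, -1.0]
opening: 0.597
finger_force: 1.2
```

```bash
cat > b.py <<'E'
from h import *
import pickle,sys
s=snapshot('scene'); t=snapshot('top'); st=get_state(); print(st['q'].round(2), st['tool_pos'].round(4))
o=0.581-.129j; r=np.exp(-1.78j)
def cap(t,guess):
    u,v=map(int,proj(t,(*guess,.235))); h=24; x0,y0=max(u-h,0),max(v-h,0)
    g=(t['img'][y0:v+h,x0:u+h].max(2)<40).astype(np.uint8)
    k,l,S,ce=cv2.connectedComponentsWithStats(g); 
    i=1+np.argmax(S[1:,4]); a=ce[i]+[x0,y0]; p=at(t,*a,.235); print('cap',a.round(1),S[i],p.round(4), 'stand frame',np.round((p[0]+1j*p[1]-o)*np.conj(r),4)); return p
g=(st['tool_pos'][0],st['tool_pos'][1]-.04)
cap(t,g); cap(s,g)
m=np.hstack([s['img'][:280,120:400],t['img'][70:350,40:320]]); m=cv2.resize(m,None,fx=1.4,fy=1.4); cv2.imwrite('pics/'+sys.argv[1],m[:,:,::-1])
E
python3 b.py p4.png
```

```text
[-0.5   1.18 -0.39  1.64  0.96  1.28 -1.49] [0.5121 0.1504 0.0243]
cap [157.9 194.5] [  0   0  38  48 704] [0.5193 0.1273 0.235 ] stand frame (-0.2379-0.1135j)
cap [295.1  52.9] [ 13  12  26  29 621] [0.5154 0.1077 0.235 ] stand frame (-0.2179-0.1133j)
```

send_rows --motion '[{"x":-0.63,"y":0.45,"z":0.63,"rx":0,"ry":0,"rz":0,"jaw":5.2},{"x":-0.63,"y":0.45,"z":0.63,"rx":0,"ry":0,"rz":0,"jaw":5.2},{"x":-0.63,"y":0.45,"z":0.63,"rx":0,"ry":0,"rz":0,"jaw":5.2},{"x":-0.63,"y":0.45,"z":0.63,"rx":0,"ry":0,"rz":0,"jaw":5.2},{"x":-0.63,"y":0.45,"z":0.63,"rx":0,"ry":0,"rz":0,"jaw":5.2}]'

```text
clock: 8.1
tool_pos: [0.5349, 0.1081, 0.0238]
eef_rot: [0.646, 0.66, -0.268, 0.274]
contact_force: [-1.3, 2.7, 0.9]
opening: 0.584
finger_force: 2.2
```

```bash
python3 b.py p5.png
```

```text
[-0.43  1.18 -0.36  1.66  1.01  1.24 -1.45] [0.5355 0.1063 0.0243]
cap [182.5 185.5] [  0  12  36  24 501] [0.5397 0.0744 0.235 ] stand frame (-0.1904-0.0827j)
cap [293.1  68.8] [ 12  11  29  30 658] [0.5388 0.0648 0.235 ] stand frame (-0.1808-0.0816j)
```

View pics/p5.png

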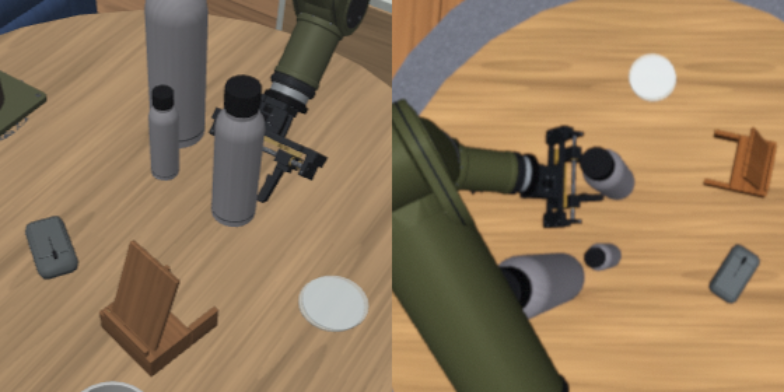

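The bottle is upright and sliding, at (238,150) in the left half. The upper arm passes above the tall bottle at (545,285) in the right half, so I'll estimate its height before going on, with a quick kinematic fit to the recorded poses.

Run:
```python
from h import *
import itertools
from scipy.spatial.transform import Rotation as R
from scipy.optimize import least_squares
st=get_state()
D=[([1.3228,.6899,-.1945,1.5662,.1573,.9025,-.2151],[.1736,-.5998,.2490],[.990085,.140466,-.00018,-.00082]),
([-.64,.71,-.55,1.09,.66,2.01,-1.05],[.4792,.3078,.4675],[.66096,.67786,-.22595,.22931]),
([-.63,1.13,-.5,1.46,.8,1.38,-1.45],[.4801,.3047,.0693],[.66322,.67555,-.22636,.2292]),
([-.6,1.2,-.42,1.54,.88,1.36,-1.5],[.4874,.2259,.0283],[.647,.66,-.267,.273]),
(st['q'],st['tool_pos'],st['eef_rot'])]
def fk(q,sg,P):
    h,L1,L2,Lw,o7,a,b,c=P
    r1=R.from_rotvec([0,0,sg[0]*q[0]]); A=r1*R.from_rotvec([0,q[1],0])*R.from_rotvec([0,0,sg[1]*q[2]])
    e=np.array([0,0,h])+r1.apply([c,0,0])+A.apply([a,0,L1]); B=A*R.from_rotvec([0,q[3],0])*R.from_rotvec([0,0,sg[2]*q[4]])
    w=e+B.apply([0,0,L2])+A.apply([0,0,0]); C=B*R.from_rotvec([0,q[5],0]); w2=w+C.apply([b,0,0])
    return e,w,w2+C.apply([0,0,Lw]),C*R.from_rotvec([0,0,sg[3]*q[6]+o7])
best=None
for sg in itertools.product((1,-1),repeat=4):
  for o7 in(0,1.57,3.14,-1.57):
    f=lambda P:np.concatenate([np.r_[(fk(q,sg,P)[2]-p),.2*(R.from_quat(Q).inv()*fk(q,sg,P)[3]).as_rotvec()] for q,p,Q in D])
    m=least_squares(f,[.34,.4,.4,.25,o7,0,0,0])
    if best is None or m.cost<best[0]: best=(m.cost,sg,m.x,np.abs(f(m.x)).max())
print(best)
e,w,t,_=fk(st['q'],best[1],best[2]); print('elbow',e,'wrist',w)
t0=snapshot('top'); print(proj(t0,e),proj(t0,w))
```

```text
(np.float64(0.0009483320040328216), (-1, -1, -1, -1), array([ 0.31741439,  0.57535879,  0.38589467,  0.35359319,  1.57060959,
       -0.11061209, -0.01908149,  0.02635338]), np.float64(0.034638868127723765))
elbow [0.48675834 0.18130332 0.63375817] wrist [0.52756646 0.34972167 0.28896163]
(np.float64(10.315699055254896), np.float64(172.71536963072305)) (np.float64(42.62214599984097), np.float64(185.70119840305793))
```

The arm passes about 0.1 m above the tall bottle, so I'll continue the push.

send_rows --motion '[{"x":-0.63,"y":0.46,"z":0.63,"rx":0,"ry":0,"rz":0,"jaw":5.2},{"x":-0.63,"y":0.46,"z":0.63,"rx":0,"ry":0,"rz":0,"jaw":5.2},{"x":-0.63,"y":0.46,"z":0.63,"rx":0,"ry":0,"rz":0,"jaw":5.2},{"x":-0.63,"y":0.46,"z":0.63,"rx":0,"ry":0,"rz":0,"jaw":5.2},{"x":-0.63,"y":0.46,"z":0.63,"rx":0,"ry":0,"rz":0,"jaw":5.2}]'

```text
clock: 8.75
tool_pos: [0.5588, 0.064, 0.0238]
eef_rot: [0.646, 0.66, -0.268, 0.274]
contact_force: [-0.7, 2.1, -0.5]
opening: 0.586
finger_force: 1.6
```

send_rows --motion '[{"x":-0.63,"y":0.46,"z":0.63,"rx":0,"ry":0,"rz":0,"jaw":5.2},{"x":-0.63,"y":0.46,"z":0.63,"rx":0,"ry":0,"rz":0,"jaw":5.2},{"x":-0.63,"y":0.46,"z":0.63,"rx":0,"ry":0,"rz":0,"jaw":5.2},{"x":-0.63,"y":0.46,"z":0.63,"rx":0,"ry":0,"rz":0,"jaw":5.2},{"x":-0.63,"y":0.46,"z":0.63,"rx":0,"ry":0,"rz":0,"jaw":5.2}]'

```text
clock: 9.25
tool_pos: [0.5827, 0.0202, 0.0238]
eef_rot: [0.646, 0.66, -0.268, 0.274]
contact_force: [-0.7, 1.7, -1.7]
opening: 0.591
finger_force: 1.5
```

```bash
python3 b.py p6.png
```

```text
[-0.3   1.17 -0.31  1.65  1.1   1.19 -1.36] [0.5833 0.0183 0.0245]
cap [226.9 166.3] [ 15  13  21  23 376] [ 0.5836 -0.0219  0.235 ] stand frame (-0.1053-0.0197j)
cap [289.1 104.7] [ 11  10  35  32 792] [ 0.5874 -0.0228  0.235 ] stand frame (-0.1053-0.0158j)
```

View pics/p6.png

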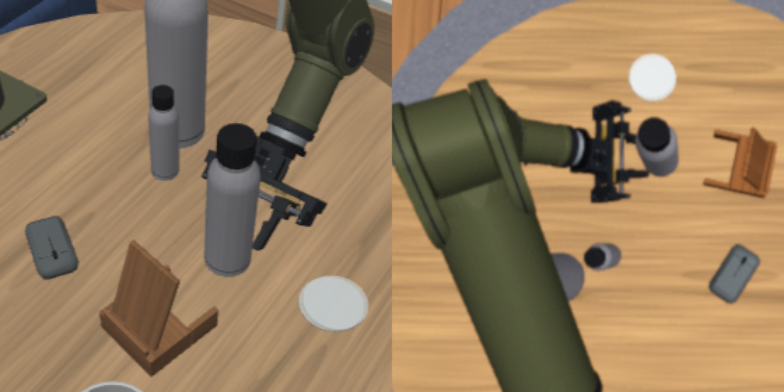

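The bottle stands upright on the mouth side of the stand, at (232,235) in the left half. Next I'll turn the cradle onto the bay axis while closing the remaining 18 mm of lateral error.

send_rows --motion '[{"x":-0.66,"y":0.56,"z":0.66,"rx":0.04,"ry":0,"rz":0.04,"jaw":5.2},{"x":-0.66,"y":0.56,"z":0.66,"rx":0.04,"ry":0,"rz":0.04,"jaw":5.2},{"x":-0.66,"y":0.58,"z":0.66,"rx":0.04,"ry":0,"rz":0.04,"jaw":5.2},{"x":-0.66,"y":0.58,"z":0.66,"rx":0.04,"ry":0,"rz":0.04,"jaw":5.2},{"x":0,"y":0,"z":0,"rx":0,"ry":0,"rz":0,"jaw":5.2}]'

```text
clock: 9.85
tool_pos: [0.6039, -0.0202, 0.0245]
eef_rot: [0.718, 0.581, -0.297, 0.243]
contact_force: [0.4, 0.1, 0.1]
opening: 0.588
finger_force: 0.6
```

```bash
python3 b.py p7.png; python3 -c "
from h import *
from scipy.spatial.transform import Rotation as R
print(R.from_quat(get_state()['eef_rot']).as_matrix().round(3))"
```

```text
[-0.21  1.2  -0.3   1.48  0.96  1.28 -1.29] [ 0.6027 -0.0182  0.0241]
cap [241.6 161.5] [ 12  17  21  22 368] [ 0.5947 -0.0543  0.235 ] stand frame (-0.076-0.0021j)
cap [281.4 120.1] [  7   9  28  33 787] [ 0.5981 -0.0629  0.235 ] stand frame (-0.0682+0.003j)
[[ 0.144  0.979 -0.143]
 [ 0.691 -0.203 -0.694]
 [-0.708  0.001 -0.706]]
```

View pics/p7.png

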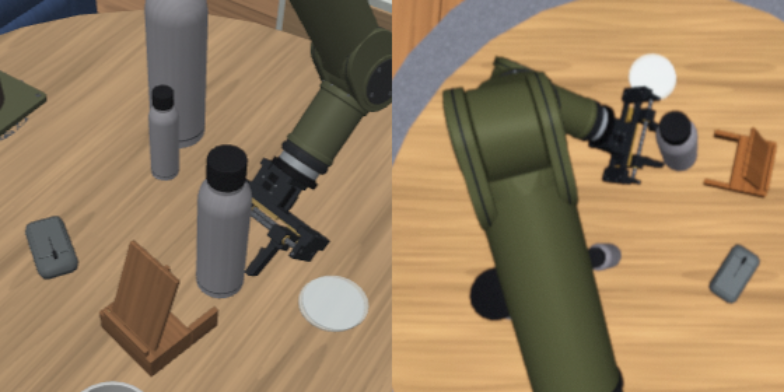

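send_rows --motion '[{"x":-0.7,"y":0,"z":0.7,"rx":0,"ry":0,"rz":0,"jaw":5.2},{"x":-0.7,"y":0,"z":0.7,"rx":0,"ry":0,"rz":0,"jaw":5.2},{"x":-0.7,"y":0,"z":0.7,"rx":0,"ry":0,"rz":0,"jaw":5.2},{"x":-0.7,"y":0,"z":0.7,"rx":0,"ry":0,"rz":0,"jaw":5.2},{"x":-0.7,"y":0,"z":0.7,"rx":0,"ry":0,"rz":0,"jaw":5.2}]'

```text
clock: 10.45
tool_pos: [0.5921, -0.0673, 0.0238]
eef_rot: [0.717, 0.583, -0.297, 0.242]
contact_force: [-0.6, 1.9, -2.2]
opening: 0.593
finger_force: 1.3
```

```bash
python3 b.py p8.png
```

```text
[-0.15  1.19 -0.28  1.56  1.01  1.22 -1.3 ] [ 0.5919 -0.0693  0.0246]
cap [266.1 167.3] [ 14  17  21  23 370] [ 0.5823 -0.1085  0.235 ] stand frame (-0.0204-0.003j)
cap [260.9 133.2] [  9   7  34  33 834] [ 0.5877 -0.1092  0.235 ] stand frame (-0.0207+0.0025j)
```

send_rows --motion '[{"x":-0.35,"y":0,"z":0.35,"rx":0,"ry":0,"rz":0,"jaw":5.2},{"x":-0.35,"y":0,"z":0.35,"rx":0,"ry":0,"rz":0,"jaw":5.2},{"x":-0.3,"y":0,"z":0.3,"rx":0,"ry":0,"rz":0,"jaw":5.2},{"x":-0.15,"y":0,"z":0.15,"rx":0,"ry":0,"rz":0,"jaw":5.2},{"x":-0.1,"y":0,"z":0.1,"rx":0,"ry":0,"rz":0,"jaw":5.2}]'

```text
clock: 11.05
tool_pos: [0.5891, -0.0835, 0.024]
eef_rot: [0.717, 0.583, -0.297, 0.242]
contact_force: [0.9, 3.0, 1.0]
opening: 0.591
finger_force: 2.0
```

send_rows --motion '[{"x":-0.1,"y":0,"z":0.1,"rx":0,"ry":0,"rz":0,"jaw":5.2},{"x":-0.1,"y":0,"z":0.1,"rx":0,"ry":0,"rz":0,"jaw":5.2},{"x":0,"y":0,"z":0,"rx":0,"ry":0,"rz":0,"jaw":5.2},{"x":0,"y":0,"z":0,"rx":0,"ry":0,"rz":0,"jaw":5.2},{"x":0,"y":0,"z":0,"rx":0,"ry":0,"rz":0,"jaw":5.2}]'

```text
clock: 11.55
tool_pos: [0.5885, -0.0864, 0.024]
eef_rot: [0.717, 0.583, -0.297, 0.242]
contact_force: [1.0, 2.4, -0.3]
opening: 0.588
finger_force: 1.7
```

```bash
python3 b.py p9.png
```

```text
[-0.13  1.18 -0.28  1.59  1.03  1.19 -1.31] [ 0.5884 -0.0864  0.024 ]
cap [272.2 168.4] [ 12  18  22  22 371] [ 0.5799 -0.1218  0.235 ] stand frame (-0.0068-0.0026j)
cap [252.9 138.6] [  7   7  36  34 871] [ 0.5842 -0.1274  0.235 ] stand frame (-0.0022+0.0028j)
```

send_rows --motion '[{"x":-0.1,"y":0,"z":0.1,"rx":0,"ry":0,"rz":0,"jaw":5.2},{"x":-0.1,"y":0,"z":0.1,"rx":0,"ry":0,"rz":0,"jaw":5.2},{"x":-0.1,"y":0,"z":0.1,"rx":0,"ry":0,"rz":0,"jaw":5.2},{"x":0,"y":0,"z":0,"rx":0,"ry":0,"rz":0,"jaw":5.2},{"x":0,"y":0,"z":0,"rx":0,"ry":0,"rz":0,"jaw":5.2}]'

```text
clock: 12.15
tool_pos: [0.5874, -0.0908, 0.024]
eef_rot: [0.717, 0.583, -0.297, 0.242]
contact_force: [-0.5, 2.3, 0.1]
opening: 0.588
finger_force: 1.6
```

send_rows --motion '[{"x":-0.1,"y":0,"z":0.1,"rx":0,"ry":0,"rz":0,"jaw":5.2},{"x":-0.1,"y":0,"z":0.1,"rx":0,"ry":0,"rz":0,"jaw":5.2},{"x":0,"y":0,"z":0,"rx":0,"ry":0,"rz":0,"jaw":5.2},{"x":0,"y":0,"z":0,"rx":0,"ry":0,"rz":0,"jaw":5.2},{"x":0,"y":0,"z":0,"rx":0,"ry":0,"rz":0,"jaw":5.2}]'

```text
clock: 12.65
tool_pos: [0.587, -0.093, 0.0239]
eef_rot: [0.717, 0.583, -0.297, 0.242]
contact_force: [0.6, 4.6, 0.7]
opening: 0.588
finger_force: 2.1
```

```bash
python3 b.py p10.png
```

```text
[-0.12  1.18 -0.27  1.6   1.04  1.19 -1.31] [ 0.587  -0.0931  0.0239]
cap [275.3 169.1] [ 12  17  22  23 374] [ 0.5784 -0.1286  0.235 ] stand frame (0.0002-0.0026j)
cap [250.  140.6] [  7   7  37  34 881] [ 0.5829 -0.1339  0.235 ] stand frame (0.0044+0.0029j)
```

View pics/p10.png

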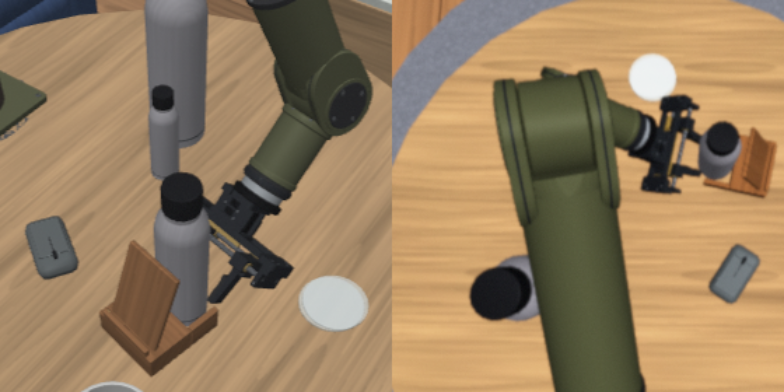

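The bottle is in the bay, upright at (182,240) in the left half, and the force is just rising. One more nudge will confirm wall contact.

send_rows --motion '[{"x":-0.1,"y":0,"z":0.1,"rx":0,"ry":0,"rz":0,"jaw":5.2},{"x":0,"y":0,"z":0,"rx":0,"ry":0,"rz":0,"jaw":5.2},{"x":0,"y":0,"z":0,"rx":0,"ry":0,"rz":0,"jaw":5.2},{"x":0,"y":0,"z":0,"rx":0,"ry":0,"rz":0,"jaw":5.2},{"x":0,"y":0,"z":0,"rx":0,"ry":0,"rz":0,"jaw":5.2}]'

```text
clock: 13.25
tool_pos: [0.587, -0.0933, 0.0238]
eef_rot: [0.717, 0.583, -0.296, 0.241]
contact_force: [1.0, 6.0, 1.3]
opening: 0.589
finger_force: 3.1
```

The tool stalled while the force rose, so the bottle is against the back wall. Retreating now.

send_rows --motion '[{"x":0.3,"y":0,"z":-0.3,"rx":0,"ry":0,"rz":0,"jaw":5.2},{"x":0.7,"y":0,"z":-0.7,"rx":0,"ry":0,"rz":0,"jaw":5.2},{"x":1,"y":0,"z":-1,"rx":0,"ry":0,"rz":0,"jaw":5.2},{"x":1,"y":0,"z":-1,"rx":0,"ry":0,"rz":0,"jaw":5.2},{"x":1,"y":0,"z":-1,"rx":0,"ry":0,"rz":0,"jaw":5.2}]'

```text
clock: 13.75
tool_pos: [0.5984, -0.0376, 0.0238]
eef_rot: [0.717, 0.583, -0.297, 0.242]
contact_force: [-0.4, 0.1, -0.3]
opening: 0.586
finger_force: 0.0
```

send_rows --motion '[{"x":0,"y":0,"z":-1,"rx":0,"ry":0,"rz":0,"jaw":5.2},{"x":0,"y":0,"z":-1,"rx":0,"ry":0,"rz":0,"jaw":5.2},{"x":0,"y":0,"z":0,"rx":0,"ry":0,"rz":0,"jaw":5.2},{"x":0,"y":0,"z":0,"rx":0,"ry":0,"rz":0,"jaw":5.2},{"x":0,"y":0,"z":0,"rx":0,"ry":0,"rz":0,"jaw":5.2}]'

```text
clock: 14.25
tool_pos: [0.6009, -0.0264, 0.0382]
eef_rot: [0.717, 0.582, -0.298, 0.242]
contact_force: [1.1, -0.8, 0.2]
opening: 0.591
finger_force: 0.0
```

```bash
sed -i "s/^g=(.*/g=(.582,-.131)/" b.py; python3 b.py p11.png
```

```text
[-0.2   1.18 -0.31  1.5   0.96  1.28 -1.28] [ 0.6009 -0.0262  0.038 ]
cap [275.3 169.2] [ 13  15  22  23 375] [ 0.5782 -0.1286  0.235 ] stand frame (0.0002-0.0028j)
cap [249.3 140.4] [  9   9  29  34 846] [ 0.5817 -0.1342  0.235 ] stand frame (0.0049+0.0018j)
```

View pics/p11.png

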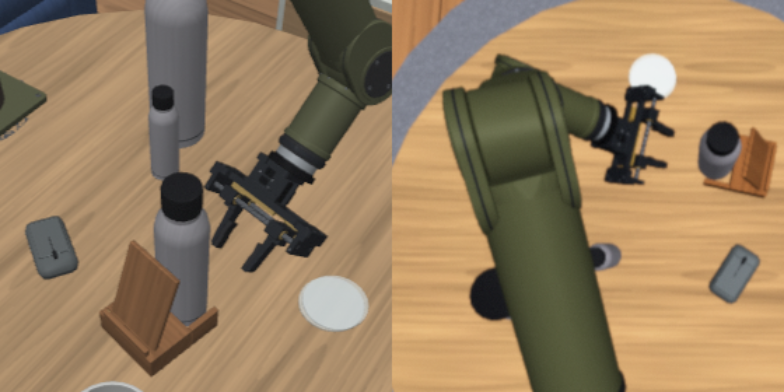

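The bottle stands upright in the bay against the back wall, at (182,240) in the left half. The gripper is clear, and the coasters and mouse have not moved.

```bash
python3 -c "
from plant import *
print(finish_job())"
```

```text
the job is handed in; nothing more can be done
None
```

The bottle stands upright in the stand's bay against its back wall (within about 5 mm of home by camera), the arm is clear, the coasters and mouse look unmoved, the planter was never approached, and the job is handed in, though no verdict came back.

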